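# Set out the padlock samples

## Robot

A 7-joint arm with a two-finger parallel gripper is mounted at the origin on a cart in front of the work surface, level with it; the furniture and walls round the work are solid. World frame = base frame: x ahead of the robot, y to its left, z up, the work surface at z = 0. Lengths are in m, angles in degrees, forces in N, time in s.
With the tool pointing down it reaches from about 0.35 to 0.775 m from the base axis. Payload 3.1 kg.
Tool frame: the origin (TCP) lies midway between the tips of the shut fingers; the grasp point (between the pads) lies ctrl.hold_point_z behind it (ctrl.hold_point_z is the distance from the TCP to the grasp point, in m); z points along the fingers, y is the line along which they close (so a half turn about z gives the same grasp; the last joint's range is limited). The gripper opens to 85 mm and grips with 20 to 120 N. Pads are 22 mm wide; open, the fingers measure 114 mm over their backs; the gripper's body (76 mm by 85 mm) begins 54 mm behind the grasp point. The pads swing forward as they close: fully open they stand 13 mm farther back than shut.
Start: joints at [-78.765, 17.813, 0.802, 86.603, -0.252, 75.585, -1.558], TCP at [0.13, 0.535, 0.231] pointing down, gripper open.
Joint ranges: [-154.91, 154.91], [-16.99, 109.72], [-72.82, 74.43], [7.12, 147.25], [-82.49, 262.49], [11.32, 116.49], [-174.64, 174.64]. Speed limits (degrees/s): [159.86, 159.86, 180, 180, 180, 180, 180].

## Interface

Orientations are given as [roll, pitch, yaw] about the fixed x, y, z axes, in that order (R = Rz(yaw) Ry(pitch) Rx(roll)).
In Python, from plant import ctrl gives the robot as it stands. The module is installed in compiled form; this text tells all that it offers.
- The arm moves only by the tool servo_tool, never from a script. Its argument "deltas" is a list of rows, each a list of 5 numbers: the gripper command: -1 is fully open, 1 is shut, values between are in proportion, then the shift along the world's x, y, z in m, then the turn about the world's z in rad. In form: [[jaw, tx, ty, tz, spin], ...]. A call has 1 to 12 rows; each row is the pose to reach, as a shift and turn from the pose commanded when the call began; what a row does not reach only later rows make up. A row lasts 1/12 s, in which the tool goes at most 41.7 mm and 7.16 degrees, less where a joint would pass 70% of its speed; a pose out of reach is approached as far as the arm can. A call with a gripper value outside its range is refused whole. The fingers move at their own pace and stop on an object; the grip force is fixed at half the most. Time passes only in rows, so rows that repeat a pose let the fingers close. It gives the time, the measured TCP pose, the force, the opening and the grip force at its end, in the units of the state.
- ctrl.get_obs(): the state, without advancing time (a new reading comes with each control period).
- ctrl.grab_frame(name): name is "side" or "top" or "wrist"; returns (picture, depth): 384x512x3 uint8, blue, green, red; 384x512 float32, m along the optical axis (not along the pixel's ray), 0 where there is no reading.
- ctrl.camera_info(name): a dict with "vertical_fov" (degrees; the focal length in pixels is half the picture's height over the tangent of half this angle, whatever the lens; pixels are square), "cx", "cy" (the principal point, pixels), "R" (3x3) and "t" (3): a world point X has camera coordinates R X + t; the wrist camera has in their place "T_tool_cam" (4x4, takes a point from camera to tool coordinates, whose origin is the TCP and whose axes are the flange's). Camera axes: x right, y down, z forward; pixel columns grow to the right and rows downward; lengths in m; the calibration is good to about 2 mm. A picture is of the moment at which its call begins: read the wrist's pose just before it. camera_info takes no time and is no camera call.
- ctrl.hand_in(): hands the job in; it is judged then, once.
The state is a dict: "time": time; "q": joint angles; "joint_velocities": joint speeds; "joint_efforts": joint torques, N m; "position": TCP position; "orientation": TCP orientation; "force": force on the tool from outside, world axes, zero at the start; "ft_torque": the same for the moment, N m; "opening": finger opening in m; "finger_force": force on a finger pad.
Only numpy, scipy, OpenCV 4.12 (cv2) and the standard library are available. Lean on these libraries where they do the work, as an engineer would, in place of code of your own. Each camera call takes 0.05 s, during which the arm holds its last target. There are 200 camera calls.

## Task

Set out the padlock samples on the row of three felt pads for a customer: the largest brass padlock on the end pad next to the round tin of pins, the steel padlock on the end pad at the other end, and between them the wooden block on the middle pad with the smallest padlock lying flat on top of it. Centre each piece on what it lies on, with its long side along the long side of the pad or block (shackle to the front or to the back, as you like), and leave the tin of pins where it stands.

Things in the scene. Friction and masses are not known exactly. Their poses are not given: they have to be found in the camera images.
- padlock_brass: The largest of the loose padlocks, brass body, lying on its back, 68 mm long (x, shackle included), 45 wide (y), 19 thick (z); origin at the centre of the underside of its outline, shackle included; x towards the shackle. The flat-sided body, 38 mm long and as wide as the lock, is at the -x end: its centre is at x = -13 mm, a good place to grip across y. Weighs about 180 g
- padlock_steel: The middle-sized loose padlock, with a grey steel body, lying on its back, 58 mm long (x, shackle included), 38 wide (y), 16 thick (z); origin at the centre of the underside of its outline, shackle included; x towards the shackle. The flat-sided body, 32 mm long and as wide as the lock, is at the -x end: its centre is at x = -11 mm, a good place to grip across y. Weighs about 130 g
- padlock_small: The smallest loose padlock, brass body, lying on its back, 46 mm long (x, shackle included), 30 wide (y), 13 thick (z); origin at the centre of the underside of its outline, shackle included; x towards the shackle. The flat-sided body, 25 mm long and as wide as the lock, is at the -x end: its centre is at x = -8.5 mm, a good place to grip across y. Weighs about 80 g
- wood_block: loose plain wooden block with a thin slot in its flat top, 58 mm long (x), 34 wide (y), 22 high; origin at the centre of its underside
- pad_middle: fixed low display pad, dark wood with a grey felt middle, 86 mm long (its x) by 72 mm wide (its y), top 5 mm above the bench, its place in the middle of the row; the same make as the other two. Origin at the centre of its underside, on the bench; x along its long side, pointing away from the robot to within about 20 degrees; y to the left, along the row
- pad_left: fixed low display pad, dark wood with a grey felt middle, 86 mm long (its x) by 72 mm wide (its y), top 5 mm above the bench, its place at the left end of the row; the same make as the other two. Origin at the centre of its underside, on the bench; x along its long side, pointing away from the robot to within about 20 degrees; y to the left, along the row
- pad_right: fixed low display pad, dark wood with a grey felt middle, 86 mm long (its x) by 72 mm wide (its y), top 5 mm above the bench, its place at the right end of the row; the same make as the other two. Origin at the centre of its underside, on the bench; x along its long side, pointing away from the robot to within about 20 degrees; y to the left, along the row
- pin_tin: loose round open metal tin of lock pins, 64 mm across, 22 mm high, standing on the bench just beyond one end of the row of pads (left or right, it varies; a roll of tape lies at the other end); origin at the centre of its underside
Mind the look-alikes: they are no part of the job. Leave any green or purple look-alike of the wood_block alone.

How it is judged:
By the outcome, as a careful person would: the job done as asked, in the order asked, and still so for the second after the job is handed in, with the robot touching nothing.
It also fails if it takes over 96 s, if anything falls off the work surface, if the arm or the gripper's body presses on something with over 40 N, if the wrist force passes 120 N, or if a joint passes its speed limit or range.

## Working session

There is one attempt and no reset: what is moved stays moved. The work goes in short steps, Python scripts to look and compute and a tool call to move; the robot and the scene stay as the last step left them, time stands still between calls to the robot, and variables do not carry over. Pictures are saved under pics/ and viewed, at most 14 in all, crops included, and the job is handed in when it is done.

Besides the shell and the picture viewer there is one more tool, called in YAML: its name, and indented under it one key for each argument. servo_tool: Moves the arm, as the interface text tells. Its arguments: {"type":"object","properties":{"deltas":{"type":"array"}},"required":["deltas"]}

```bash
mkdir -p pics; ls
python3 - <<'E'
from plant import ctrl
import cv2
print(ctrl.hold_point_z); o=ctrl.get_obs(); print(o["time"],o["position"],o["orientation"],o["opening"])
for n in ["top","side"]:
    p,d=ctrl.grab_frame(n); cv2.imwrite(f"pics/{n}0.png",cv2.resize(p,(800,600),interpolation=cv2.INTER_CUBIC)); cv2.imwrite(f"{n}.png",p); d.tofile(f"{n}.d")
    i=ctrl.camera_info(n); print(i)
print(ctrl.camera_info("wrist"))
E
```

```text
pics
0.0187
0.0 [0.12941243 0.53380314 0.2302165 ] [-1.79864246e+02  6.02899331e-03  1.66375637e+02] 0.08537395873210733
{'vertical_fov': 49.528291219361535, 'cx': 259.7193595582505, 'cy': 193.96683512030947, 'R': array([[ 0.02588255, -0.99963342,  0.00794521],
       [-0.98269775, -0.02690057, -0.18325254],
       [ 0.18339909, -0.0030647 , -0.98303376]]), 't': array([0.02938116, 0.51249308, 1.31262727])}
{'vertical_fov': 53.95802948451471, 'cx': 254.2055980708045, 'cy': 190.8718173105015, 'R': array([[-0.9598931 , -0.28021924,  0.00907787],
       [-0.14189799,  0.45763762, -0.877743  ],
       [ 0.2418061 , -0.84382758, -0.47904574]]), 't': array([0.49779502, 0.08345468, 1.00234618])}
{'vertical_fov': 63.359308151306585, 'cx': 252.8729425326623, 'cy': 191.84589000551884, 'T_tool_cam': array([[-6.14568432e-04, -9.47000260e-01, -3.21232205e-01,
         8.25319830e-02],
       [ 9.99999810e-01, -5.63677344e-04, -2.51424741e-04,
         9.89051744e-04],
       [ 5.70279789e-05, -3.21232298e-01,  9.47000426e-01,
        -1.42705982e-01],
       [ 0.00000000e+00,  0.00000000e+00,  0.00000000e+00,
         1.00000000e+00]])}
```

View pics/top0.png

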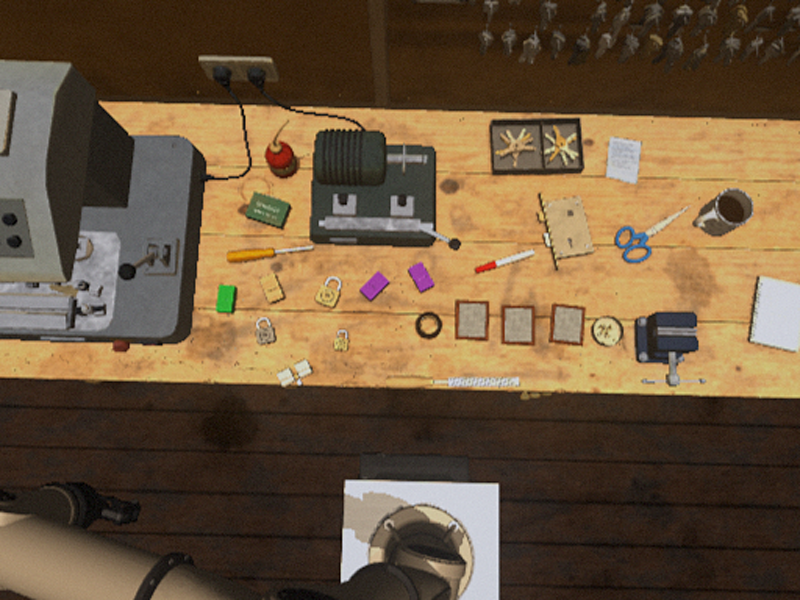

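View pics/side0.png

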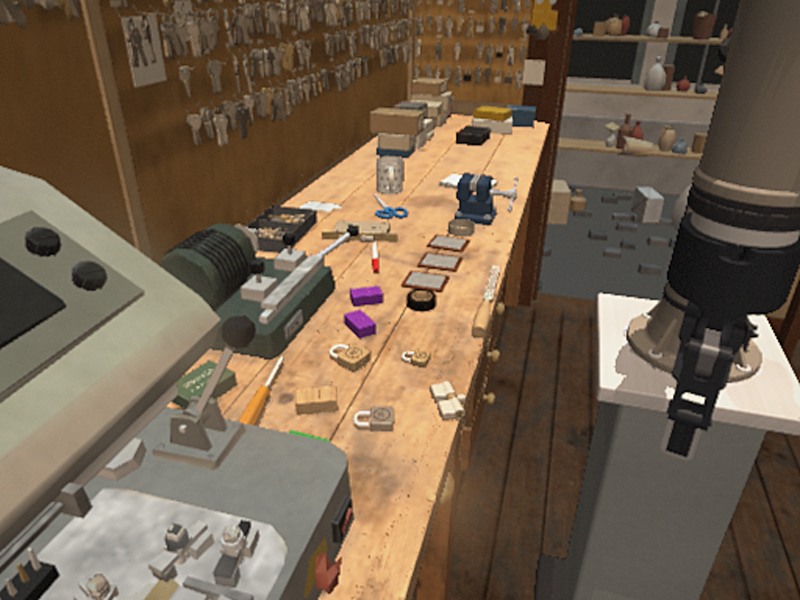

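The top view shows these pieces (800-px scale):
- The tin is at (607,331), so the right pad at (567,324) gets the brass lock.
- The tape is at (428,325), so the left pad at (472,320) gets the steel lock. The middle pad is at (518,325).
- The large brass lock is at (327,292), the steel lock at (265,330) and the small one at (342,340).
- The plain wooden block is at (272,289). The green block (226,298), the purple ones (374,286 and 421,277) and the white hinge piece (295,373) are not part of the job.

```bash
cat > h.py <<'E'
import numpy as np, cv2
from scipy.spatial.transform import Rotation
from plant import ctrl
def cam(name,obs=None):
    i=ctrl.camera_info(name); f=192/np.tan(np.radians(i["vertical_fov"]/2))
    K=np.array([[f,0,i["cx"]],[0,f,i["cy"]],[0,0,1]])
    if name=="wrist":
        T=np.eye(4); T[:3,:3]=Rotation.from_euler("xyz",obs["orientation"],degrees=True).as_matrix(); T[:3,3]=obs["position"]
        W=np.linalg.inv(T@i["T_tool_cam"]); return K,W[:3,:3],W[:3,3]
    return K,np.array(i["R"]),np.array(i["t"])
def ray(c,uv,z):
    K,R,t=c; uv=np.atleast_2d(uv).astype(float)
    d=(np.c_[uv,np.ones(len(uv))]@np.linalg.inv(K).T)@R; o=-R.T@t
    return (o+d*((z-o[2])/d[:,2])[:,None])[:,:2]
E
python3 - <<'E'
from h import *
c=cam("top")
for n,u,v,z in [("brass",327,292,.015),("steel",265,330,.013),("small",342,340,.01),("block",272,289,.022),("padL",472,320,.005),("padM",518,325,.005),("padR",567,324,.005),("tin",607,331,.02),("hingeedge",443,244,.03),("machine",190,340,.1)]:
    print(n,ray(c,(u*.64,v*.64),z).round(3))
p=cv2.imread("top.png"); cv2.imwrite("pics/crop.png",cv2.resize(p[165:250,130:405],(800,247),interpolation=cv2.INTER_CUBIC))
E
```

```text
brass [[0.537 0.213]]
steel [[0.452 0.34 ]]
small [[0.435 0.176]]
block [[0.539 0.329]]
padL [[ 0.486 -0.1  ]]
padM [[ 0.478 -0.199]]
padR [[ 0.483 -0.305]]
tin [[ 0.468 -0.385]]
hingeedge [[ 0.646 -0.034]]
machine [[0.416 0.469]]
```

View pics/crop.png

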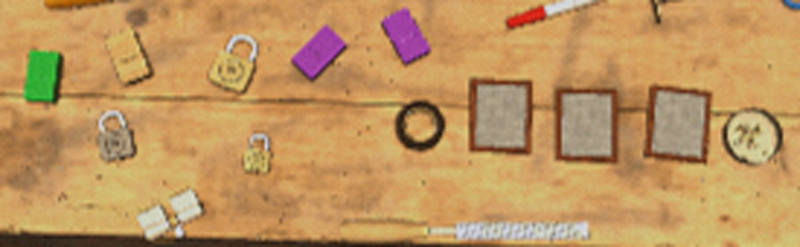

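The crop confirms the identities: plain wooden block at (128,55), large brass at (233,65), steel at (115,137) and small brass at (257,152). The tin is at the right end. Next I go above the locks for a look with the wrist camera.

servo_tool:
  deltas:
    - [-1,0,0,0.03,0]
    - [-1,0.03,-0.02,0.05,0.05]
    - [-1,0.06,-0.05,0.05,0.1]
    - [-1,0.09,-0.08,0.05,0.15]
    - [-1,0.12,-0.11,0.05,0.2]
    - [-1,0.15,-0.14,0.05,0.237]
    - [-1,0.18,-0.17,0.05,0.237]
    - [-1,0.21,-0.2,0.05,0.237]
    - [-1,0.24,-0.23,0.05,0.237]
    - [-1,0.27,-0.26,0.05,0.237]
    - [-1,0.29,-0.275,0.05,0.237]
    - [-1,0.29,-0.275,0.05,0.237]

```text
time: 1.1
position: [0.4253, 0.2515, 0.2811]
orientation: [-179.7, 0.2, 179.1]
force: [0.1, -1.8, 0.8]
opening: 0.0854
finger_force: 0.0
```

```bash
cat >> h.py <<'E'
def look(tag):
    o=ctrl.get_obs(); p,d=ctrl.grab_frame("wrist"); cv2.imwrite(f"pics/{tag}.png",p)
    np.savez(tag,p=p,d=d,pos=o["position"],ori=o["orientation"]); print(o["time"],o["position"].round(4) if hasattr(o["position"],"round") else o["position"],o["orientation"])
    return p,d,cam("wrist",o)
E
python3 -c "
from h import *
look('w1')"
```

```text
1.1 [0.4253 0.2515 0.2811] [-179.72408626    0.21901013  179.12741433]
```

View pics/w1.png

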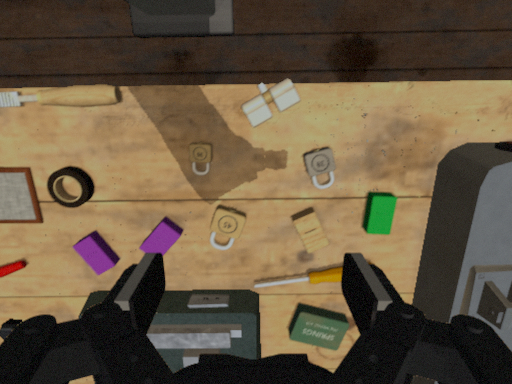

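The wrist view shows small brass (201,157), steel (320,167), large brass (227,227) and the wooden block (310,230). I'll segment them by depth height.

```bash
cat >> h.py <<'E'
def heights(p,d,c):
    K,R,t=c; v,u=np.mgrid[:384,:512]
    P=np.stack([(u-K[0,2])/K[0,0]*d,(v-K[1,2])/K[1,1]*d,d],-1)
    W=(P-t)@R; W[d==0]=np.nan
    return W
def blob(W,seed,lo,hi,r=45):
    m=((W[...,2]>lo)&(W[...,2]<hi)).astype(np.uint8)
    n,l,s,ce=cv2.connectedComponentsWithStats(m)
    w=l[seed[1]-8:seed[1]+9,seed[0]-8:seed[0]+9].ravel(); k=np.bincount(w[w>0]).argmax()
    pts=W[l==k]; return pts
def rect(pts):
    (cx,cy),(a,b),g=cv2.minAreaRect((pts[:,:2]*1000).astype(np.float32))
    return np.round([cx,cy,a,b,g,np.nanmedian(pts[:,2])*1000,len(pts)],1)
E
python3 - <<'E'
from h import *
z=np.load("w1.npz"); o={"position":z["pos"],"orientation":z["ori"]}; W=heights(z["p"],z["d"],cam("wrist",o))
print("bench",np.nanpercentile(W[100:240,120:400,2],[5,25,50,75])*1000)
for n,s,h in [("brass",(227,222),.019),("steel",(320,162),.016),("small",(201,153),.013),("block",(310,230),.022)]:
    for lo in (.004,.6*h):
        pts=blob(W,s,lo,.06); print(n,lo,rect(pts), (pts[:,:2].mean(0)*1000).round(1))
E
```

```text
bench [-1.62655823 -0.74630973 -0.1073578   0.72025982]
brass 0.004 [ 541.8  206.8   45.    67.8   68.3   18.2 1026. ] [532.8 210.1]
brass 0.011399999999999999 [541.4 207.   45.   66.8  68.4  18.4 913. ] [532.2 210.3]
steel 0.004 [453.  342.2  57.2  38.1  16.5  15.4 863. ] [446.2 339.8]
steel 0.0096 [452.7 342.1  56.   38.1  16.5  15.6 772. ] [445.  339.7]
small 0.004 [436.  177.9  29.7  44.   84.4  12.1 547. ] [431.6 178.4]
small 0.0078 [436.2 177.9  29.7  43.6  85.   12.2 486. ] [430.1 178.6]
block 0.004 [543.6 331.   58.9  33.9  25.4  21.7 974. ] [540.  329.2]
block 0.013199999999999998 [543.6 331.   58.9  33.9  25.4  21.7 915. ] [541.5 329.9]
```

servo_tool:
  deltas:
    - [-1,0.03,-0.01,-0.03,-0.1]
    - [-1,0.06,-0.02,-0.06,-0.2]
    - [-1,0.085,-0.03,-0.09,-0.3]
    - [-1,0.11,-0.04,-0.12,-0.365]
    - [-1,0.11,-0.04,-0.14,-0.365]
    - [-1,0.11,-0.04,-0.16,-0.365]
    - [-1,0.11,-0.04,-0.16,-0.365]
    - [-1,0.11,-0.04,-0.16,-0.365]

```text
time: 1.82
position: [0.5275, 0.2208, 0.12]
orientation: [-179.9, -0.2, 159.2]
force: [0.4, -1.1, 0.7]
opening: 0.0854
finger_force: 0.0
```

Run:
```python
from h import *
p,d,c=look("w2"); W=heights(p,d,c); m=(W[...,2]>.006)&(np.abs(W[...,0]-.537)<.06)&(np.abs(W[...,1]-.208)<.06)&(W[...,2]<.024)
n,l,s,ce=cv2.connectedComponentsWithStats(m.astype(np.uint8))
for k in range(1,n):
    if s[k,4]>800: print(s[k],rect(W[l==k]),W[l==k][:,:2].mean(0))
```

```text
1.8167 [0.5275 0.2208 0.12  ] [-179.88630107   -0.20238346  159.1668762 ]
[ 216  171   55   74 2941] [ 542.4  207.3   45.    67.8   69.2   18.5 2941. ] [0.53369931 0.21067199]
```

servo_tool:
  deltas:
    - [-1,0.0025,-0.009,-0.03,0]
    - [-1,0.0025,-0.009,-0.06,0]
    - [-1,0.0025,-0.009,-0.085,0]
    - [-1,0.0025,-0.009,-0.105,0]
    - [-1,0.0025,-0.009,-0.114,0]
    - [-1,0.0025,-0.009,-0.118,0]
    - [-1,0.0025,-0.009,-0.118,0]
    - [1,0.0025,-0.009,-0.118,0]
    - [1,0.0025,-0.009,-0.118,0]
    - [1,0.0025,-0.009,-0.118,0]
    - [1,0.0025,-0.009,-0.118,0]
    - [1,0.0025,-0.009,-0.118,0]

```text
time: 2.87
position: [0.5335, 0.2111, 0.005]
orientation: [179.9, 0.1, 159.0]
force: [-0.4, -0.1, 6.6]
opening: 0.0434
finger_force: 63.3
```

servo_tool:
  deltas:
    - [1,0,0,0,0]
    - [1,0,0,0,0]
    - [1,0,0,0,0]
    - [1,0,0,0,0]

```text
time: 3.2
position: [0.5335, 0.2111, 0.005]
orientation: [179.9, 0.1, 159.0]
force: [-0.7, 0.6, 5.9]
opening: 0.0433
finger_force: 63.3
```

servo_tool:
  deltas:
    - [1,0,0,0.02,0]
    - [1,0,0,0.05,0]
    - [1,-0.01,-0.02,0.085,0.05]
    - [1,-0.02,-0.05,0.11,0.1]
    - [1,-0.03,-0.08,0.135,0.15]
    - [1,-0.04,-0.11,0.155,0.2]
    - [1,-0.05,-0.14,0.175,0.25]
    - [1,-0.06,-0.17,0.19,0.3]
    - [1,-0.07,-0.2,0.205,0.365]
    - [1,-0.08,-0.235,0.22,0.365]
    - [1,-0.09,-0.27,0.235,0.365]
    - [1,-0.1,-0.305,0.245,0.365]

```text
time: 4.2
position: [0.4313, -0.0961, 0.2496]
orientation: [180.0, 0.1, 180.0]
force: [0.6, -0.8, -2.0]
opening: 0.0429
finger_force: 62.5
```

servo_tool:
  deltas:
    - [1,-0.01,-0.035,0,0]
    - [1,-0.01,-0.07,0,0]
    - [1,-0.01,-0.1,0,0]
    - [1,-0.01,-0.1,0,0]
    - [1,-0.01,-0.1,0,0]

```text
time: 4.62
position: [0.4208, -0.1965, 0.2481]
orientation: [-180.0, -0.0, 179.6]
force: [0.1, 1.1, -1.8]
opening: 0.0432
finger_force: 62.5
```

```bash
python3 -c "
from h import *
look('w3')"
```

```text
4.6167 [ 0.4208 -0.1965  0.2481] [-1.79994539e+02 -4.51484493e-02  1.79633292e+02]
```

View pics/w3.png

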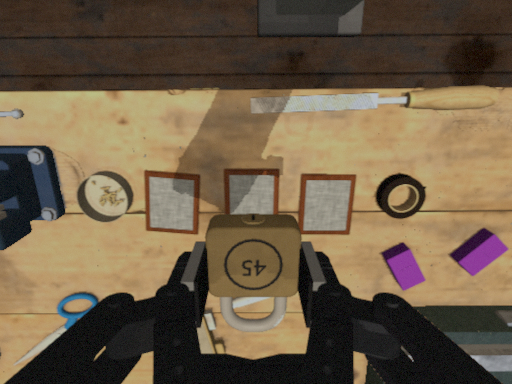

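The wrist view shows the pads at (172,202) right, (251,195) middle (partly hidden by the held lock) and (327,204) left, with the tin at (105,196). The brass lock is held squarely.

Run:
```python
from h import *
z=np.load("w3.npz"); o={"position":z["pos"],"orientation":z["ori"]}; c=cam("wrist",o); W=heights(z["p"],z["d"],c)
print("bench z mm",np.nanmedian(W[220:300,60:140,2])*1000)
hsv=cv2.cvtColor(z["p"],cv2.COLOR_BGR2HSV)
for n,s in [("R",(172,202)),("M",(251,192)),("L",(327,204))]:
    try: print(n,"depth",rect(blob(cv2.blur(W,(3,3)),s,.003,.0075)))
    except Exception as e: print(e)
    m=(hsv[...,1]<70).astype(np.uint8); _,l,st,ce=cv2.connectedComponentsWithStats(m)
    k=l[s[1],s[0]]; v,u=np.nonzero(l==k); print(n,"felt",rect(np.c_[ray(c,np.c_[u,v],.005),np.zeros(len(u))]),st[k])
# held lock
pts=W[(W[...,2]>.225)&(W[...,2]<.262)&(np.abs(W[...,1]+.1965)<.024)&(W[...,0]>.36)&(W[...,0]<.5)]
print("lock",rect(pts),np.nanpercentile(pts[:,0],[0.5,99.5]),np.nanpercentile(pts[:,2],[1,50,99]))
print("tin",rect(blob(W,(105,172),.01,.03)))
```

```text
bench z mm -0.3184332457421511
R depth [ 4.766e+02 -2.960e+02  3.000e-01  6.420e+01  8.530e+01  5.300e+00
  4.700e+01]
R felt [ 485.2 -304.5   57.4   71.6   84.7    0.  2189. ] [ 149  177   45   53 2189]
M depth [ 467.4 -191.9    0.    57.3   89.8    5.3   43. ]
M felt [ 473.4 -198.3   57.3   54.2   89.6    0.  1725. ] [ 229  175   45   40 1725]
attempt to get argmax of an empty sequence
L felt [ 489.3  -99.    57.5   71.4   89.3    0.  2200. ] [ 303  180   48   51 2200]
lock [ 4.312e+02 -1.944e+02  6.790e+01  4.760e+01  5.600e+00  2.611e+02
  5.680e+03] [0.39788667 0.46334517] [0.24657238 0.26111971 0.26198574]
tin [ 470.7 -388.5   63.2   65.2   43.    16.9  640. ]
```

servo_tool:
  deltas:
    - [1,0.018,-0.035,0,-0.04]
    - [1,0.036,-0.07,-0.02,-0.086]
    - [1,0.054,-0.1,-0.05,-0.086]
    - [1,0.054,-0.107,-0.085,-0.086]
    - [1,0.054,-0.107,-0.12,-0.086]
    - [1,0.054,-0.107,-0.15,-0.086]
    - [1,0.054,-0.107,-0.178,-0.086]
    - [1,0.054,-0.107,-0.198,-0.086]
    - [1,0.054,-0.107,-0.208,-0.086]
    - [1,0.054,-0.107,-0.208,-0.086]
    - [1,0.054,-0.107,-0.208,-0.086]

```text
time: 5.58
position: [0.4768, -0.3003, 0.0404]
orientation: [180.0, 0.0, 175.1]
force: [0.2, -0.5, -1.3]
opening: 0.0433
finger_force: 62.5
```

servo_tool:
  deltas:
    - [1,-0.0015,-0.003,-0.012,-0.007]
    - [1,-0.0015,-0.003,-0.02,-0.007]
    - [1,-0.0015,-0.003,-0.026,-0.007]
    - [1,-0.0015,-0.003,-0.029,-0.007]
    - [1,-0.0015,-0.003,-0.029,-0.007]
    - [1,-0.0015,-0.003,-0.029,-0.007]

```text
time: 6.08
position: [0.4745, -0.3044, 0.0112]
orientation: [180.0, -0.0, 174.6]
force: [-0.8, -0.2, -2.1]
opening: 0.043
finger_force: 62.5
```

servo_tool:
  deltas:
    - [1,0,0,-0.001,0]
    - [-0.35,0,0,-0.001,0]
    - [-0.35,0,0,-0.001,0]
    - [-0.35,0,0,-0.001,0]
    - [-0.35,0,0,0.01,0]
    - [-0.35,0,0,0.03,0]
    - [-0.35,0,0,0.06,0]
    - [-0.35,-0.02,0.03,0.1,0]
    - [-0.35,-0.04,0.06,0.14,0.05]
    - [-0.35,-0.06,0.08,0.17,0.09]
    - [-1,-0.06,0.08,0.2,0.09]
    - [-1,-0.06,0.08,0.2,0.09]

```text
time: 7.08
position: [0.4159, -0.2244, 0.2178]
orientation: [-179.9, 0.6, 179.9]
force: [1.3, -0.1, 0.5]
opening: 0.0791
finger_force: 0.0
```

Run:
```python
from h import *
p,d,c=look("w4"); W=heights(p,d,c); hsv=cv2.cvtColor(p,cv2.COLOR_BGR2HSV); m=(hsv[...,1]<70)
K,R,t=c
for n,x,y in [("R",485,-304.5),("M",478,-199),("L",489,-99)]:
    q=K@(R@np.array([x/1e3,y/1e3,.005])+t); q=(q[:2]/q[2]).astype(int); print(n,q)
    G=np.zeros(m.shape,bool); v,u=np.mgrid[:384,:512]; X=ray(c,np.c_[u.ravel(),v.ravel()],.005).reshape(384,512,2)
    G=m&(np.abs(X[...,0]-x/1e3)<.041)&(np.abs(X[...,1]-y/1e3)<.034)
    _,l,st,_=cv2.connectedComponentsWithStats(G.astype(np.uint8)); g=np.isin(l,np.nonzero(st[:,4]>100)[0])&G
    print("felt",rect(np.c_[X[g],np.zeros(g.sum())]))
pts=blob(W,tuple((K@(R@np.array([.474,-.3035,.02])+t)/(R@np.array([.474,-.3035,.02])+t)[2])[:2].astype(int)),.012,.06); print("lock",rect(pts),pts[:,:2].mean(0))
pts=W[(W[...,2]>.012)&(W[...,2]<.06)&(np.abs(W[...,0]-.475)<.05)&(W[...,1]<-.35)&(W[...,1]>-.425)]; print("tin",rect(pts))
```

```text
7.0833 [ 0.4159 -0.2244  0.2178] [-179.94429074    0.59742568  179.85698789]
R [187 213]
felt [ 487.9 -305.7   57.2   76.8   84.4    0.  1203. ]
M [273 208]
felt [ 482.  -199.    57.2   71.    89.6    0.  2489. ]
L [353 216]
felt [ 489.7  -99.6   58.    70.4   89.8    0.  2453. ]
lock [ 484.7 -304.7   44.4   67.6   85.1   23.3 1542. ] [ 0.47570845 -0.30353975]
tin [ 471.1 -388.5   63.2   64.8   43.8   18.1  625. ]
```

View pics/w4.png

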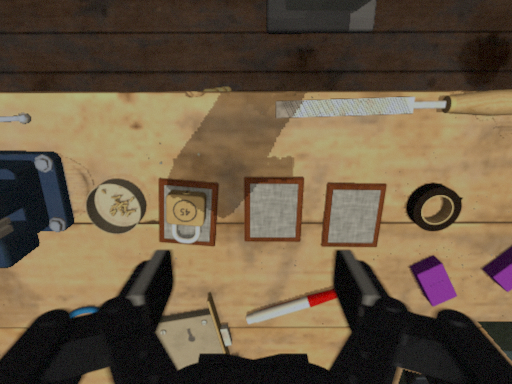

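The brass lock sits centred on the right pad (185,214) within about 1 mm, and the tin is unmoved. Steel lock next.

servo_tool:
  deltas:
    - [-1,0,0.04,0,0]
    - [-1,0,0.08,0,0]
    - [-1,0,0.12,0,0]
    - [-1,0,0.16,0,0]
    - [-1,0,0.2,0,0.05]
    - [-1,0,0.24,0,0.1]
    - [-1,0,0.28,0,0.15]
    - [-1,0.01,0.32,0,0.2]
    - [-1,0.015,0.36,0,0.25]
    - [-1,0.02,0.4,0,0.288]
    - [-1,0.026,0.44,0,0.288]
    - [-1,0.026,0.48,0,0.288]

```text
time: 8.13
position: [0.4416, 0.2567, 0.2107]
orientation: [-180.0, 0.0, -163.8]
force: [0.4, 0.2, 0.6]
opening: 0.0855
finger_force: 0.0
```

servo_tool:
  deltas:
    - [-1,0,0.035,-0.02,0]
    - [-1,0,0.065,-0.05,0]
    - [-1,0,0.08,-0.08,0]
    - [-1,0,0.08,-0.1,0]
    - [-1,0,0.08,-0.1,0]
    - [-1,0,0.08,-0.1,0]

```text
time: 8.63
position: [0.4401, 0.334, 0.1098]
orientation: [-179.9, -0.2, -163.8]
force: [0.3, 0.0, 0.8]
opening: 0.0854
finger_force: 0.0
```

```bash
cat >> h.py <<'E'
def near(W,x,y,lo,hi,r=.06):
    m=(W[...,2]>lo)&(np.abs(W[...,0]-x)<r)&(np.abs(W[...,1]-y)<r)&(W[...,2]<hi)
    n,l,s,ce=cv2.connectedComponentsWithStats(m.astype(np.uint8))
    for k in range(1,n):
        if s[k,4]>300: print(s[k],rect(W[l==k]),W[l==k][:,:2].mean(0).round(4))
E
python3 - <<'E'
from h import *
p,d,c=look("w5"); near(heights(p,d,c),.45,.34,.005,.022); print(ctrl.get_obs()["q"])
E
```

```text
8.6333 [0.4401 0.334  0.1098] [-179.85628339   -0.19826883 -163.77726158]
[ 235  175   47   65 2232] [ 453.2  342.4   57.4   37.5   15.3   15.6 2232. ] [0.446  0.3402]
[-46.500753    23.77209534  10.07496825  96.22131634  -4.58753554
  60.41156401  71.1792056 ]
```

servo_tool:
  deltas:
    - [-1,0.002,0.005,-0.03,0]
    - [-1,0.002,0.005,-0.055,0]
    - [-1,0.002,0.005,-0.075,0]
    - [-1,0.002,0.005,-0.085,0]
    - [-1,0.002,0.005,-0.085,0]
    - [-1,0.002,0.005,-0.085,0]

```text
time: 9.18
position: [0.4439, 0.3405, 0.0278]
orientation: [180.0, 0.1, -163.8]
force: [0.5, 0.5, 0.0]
opening: 0.0856
finger_force: 0.0
```

servo_tool:
  deltas:
    - [-1,-0.0015,-0.001,-0.012,0]
    - [-1,-0.0015,-0.001,-0.02,0]
    - [-1,-0.0015,-0.001,-0.025,0]
    - [-1,-0.0015,-0.001,-0.025,0]
    - [1,-0.0015,-0.001,-0.025,0]
    - [1,-0.0015,-0.001,-0.025,0]
    - [1,-0.0015,-0.001,-0.025,0]
    - [1,-0.0015,-0.001,-0.025,0]
    - [1,-0.0015,-0.001,-0.025,0]
    - [1,-0.0015,-0.001,-0.025,0]
    - [1,-0.0015,-0.001,-0.025,0]

```text
time: 10.1
position: [0.4418, 0.34, 0.0021]
orientation: [180.0, 0.1, -163.7]
force: [0.3, 0.0, 4.7]
opening: 0.0363
finger_force: 61.5
```

servo_tool:
  deltas:
    - [1,0,0,0.02,0]
    - [1,0,0,0.05,0]
    - [1,0,-0.02,0.085,0]
    - [1,0,-0.05,0.11,-0.05]
    - [1,0,-0.085,0.12,-0.1]
    - [1,0,-0.125,0.12,-0.15]
    - [1,0.01,-0.165,0.12,-0.2]
    - [1,0.02,-0.205,0.12,-0.25]
    - [1,0.03,-0.24,0.12,-0.291]
    - [1,0.036,-0.28,0.12,-0.291]
    - [1,0.036,-0.32,0.12,-0.291]
    - [1,0.036,-0.36,0.12,-0.291]

```text
time: 11.1
position: [0.4763, -0.0222, 0.1208]
orientation: [180.0, -0.1, 179.6]
force: [0.8, 0.2, -0.2]
opening: 0.0366
finger_force: 60.9
```

servo_tool:
  deltas:
    - [1,0,-0.035,0,0]
    - [1,0,-0.065,0,0]
    - [1,0,-0.08,-0.01,0]
    - [1,0,-0.08,-0.04,0]
    - [1,0,-0.08,-0.07,0]
    - [1,0,-0.08,-0.085,0]
    - [1,0,-0.08,-0.085,0]
    - [1,0,-0.08,-0.085,0]

```text
time: 11.77
position: [0.4758, -0.1002, 0.0354]
orientation: [180.0, -0.2, 179.6]
force: [0.7, -0.7, -0.2]
opening: 0.0364
finger_force: 60.8
```

Target (0.478, -0.0993, 0.008).

servo_tool:
  deltas:
    - [1,0.0023,0.001,-0.012,0]
    - [1,0.0023,0.001,-0.02,0]
    - [1,0.0023,0.001,-0.025,0]
    - [1,0.0023,0.001,-0.0275,0]
    - [1,0.0023,0.001,-0.0275,0]
    - [1,0.0023,0.001,-0.0275,0]

```text
time: 12.27
position: [0.4794, -0.0995, 0.0089]
orientation: [-180.0, 0.0, 179.6]
force: [-0.7, -0.5, -0.6]
opening: 0.0363
finger_force: 60.9
```

servo_tool:
  deltas:
    - [1,-0.001,0,-0.0015,0]
    - [1,-0.001,0,-0.0015,0]
    - [-0.25,-0.001,0,-0.0015,0]
    - [-0.25,-0.001,0,-0.0015,0]
    - [-0.25,-0.001,0,-0.0015,0]
    - [-0.25,-0.001,0,0.01,0]
    - [-0.25,-0.001,0,0.03,0]
    - [-0.25,-0.001,0,0.06,0]
    - [-0.25,-0.02,0,0.095,0]
    - [-0.25,-0.04,0.01,0.13,0]
    - [-1,-0.06,0.03,0.16,0]
    - [-1,-0.06,0.03,0.16,0]

```text
time: 13.27
position: [0.4204, -0.0668, 0.1744]
orientation: [179.8, 0.6, 179.8]
force: [-0.5, 0.7, 0.5]
opening: 0.0755
finger_force: 0.0
```

Run:
```python
from h import *
p,d,c=look("w6"); W=heights(p,d,c); hsv=cv2.cvtColor(p,cv2.COLOR_BGR2HSV); m=(hsv[...,1]<70)
near(W,.49,-.1,.012,.03,.045)
v,u=np.mgrid[:384,:512]; X=ray(c,np.c_[u.ravel(),v.ravel()],.005).reshape(384,512,2)
for n,x,y in [("M",480,-199),("L",489,-99)]:
    G=m&(np.abs(X[...,0]-x/1e3)<.041)&(np.abs(X[...,1]-y/1e3)<.034)
    _,l,st,_=cv2.connectedComponentsWithStats(G.astype(np.uint8)); g=np.isin(l,np.nonzero(st[:,4]>100)[0])&G
    print("felt",rect(np.c_[X[g],np.zeros(g.sum())]))
```

```text
13.2667 [ 0.4204 -0.0668  0.1744] [179.75816126   0.55921743 179.79461469]
[ 203  209   37   48 1319] [ 489.6  -99.2   37.9   56.8   89.2   20.5 1319. ] [ 0.4821 -0.0987]
felt [ 483.1 -196.4   63.2   73.7   89.6    0.  3158. ]
felt [ 489.1 -100.4   56.7   71.    89.4    0.  2979. ]
```

View pics/w6.png

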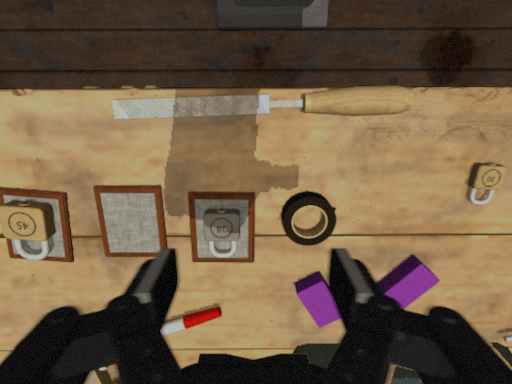

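The steel lock is centred on the left pad (222,228) within about 1 mm. Wooden block next.

servo_tool:
  deltas:
    - [-1,0.005,0.035,0,0.03]
    - [-1,0.015,0.07,0,0.07]
    - [-1,0.025,0.105,0,0.12]
    - [-1,0.035,0.14,0,0.17]
    - [-1,0.045,0.175,0,0.22]
    - [-1,0.055,0.21,0,0.27]
    - [-1,0.065,0.245,0,0.32]
    - [-1,0.08,0.28,0,0.37]
    - [-1,0.095,0.315,0,0.42]
    - [-1,0.11,0.35,-0.02,0.447]
    - [-1,0.12,0.38,-0.04,0.447]
    - [-1,0.122,0.398,-0.055,0.447]

```text
time: 14.32
position: [0.5417, 0.3322, 0.1096]
orientation: [179.9, -0.1, -154.6]
force: [0.2, 0.2, 0.1]
opening: 0.0855
finger_force: 0.0
```

servo_tool:
  deltas:
    - [-1,0,0,0,0]
    - [-1,0,0,0,0]

```text
time: 14.48
position: [0.5399, 0.3286, 0.1101]
orientation: [-179.9, -0.3, -154.6]
force: [0.9, -0.5, 0.6]
opening: 0.0855
finger_force: 0.0
```

Run:
```python
from h import *
p,d,c=look("w7"); W=heights(p,d,c)
near(W,.543,.331,.012,.03,.05)
```

```text
14.4833 [0.5399 0.3286 0.1101] [-179.94451115   -0.34051906 -154.64930933]
[ 231  165   45   71 3007] [ 544.2  331.    57.9   34.    25.    21.9 3007. ] [0.5423 0.3301]
```

View pics/w7.png

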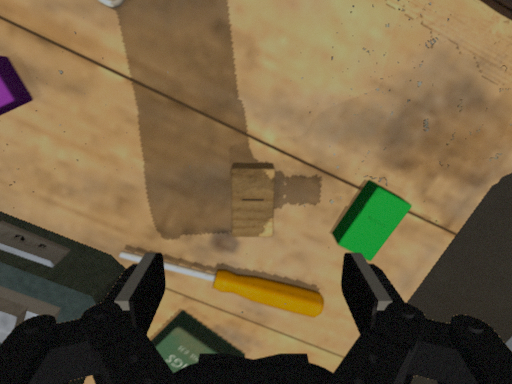

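Plain slotted wooden block confirmed at (252,200). The green look-alike at (372,220) is clear of the fingers.

servo_tool:
  deltas:
    - [-0.4,0.003,0.0015,-0.03,0]
    - [-0.4,0.003,0.0015,-0.055,0]
    - [-0.4,0.003,0.0015,-0.07,0]
    - [-0.4,0.003,0.0015,-0.075,0]
    - [-0.4,0.003,0.0015,-0.075,0]
    - [-0.4,0.003,0.0015,-0.075,0]

```text
time: 15.03
position: [0.5458, 0.3291, 0.0403]
orientation: [-180.0, 0.1, -154.9]
force: [0.7, 0.1, -0.6]
opening: 0.0597
finger_force: 0.0
```

servo_tool:
  deltas:
    - [-0.4,-0.002,0.0018,-0.015,0]
    - [-0.4,-0.002,0.0018,-0.027,0]
    - [-0.4,-0.002,0.0018,-0.034,0]
    - [-0.4,-0.002,0.0018,-0.036,0]
    - [-0.4,-0.002,0.0018,-0.036,0]
    - [1,-0.002,0.0018,-0.036,0]
    - [1,-0.002,0.0018,-0.036,0]
    - [1,-0.002,0.0018,-0.036,0]
    - [1,-0.002,0.0018,-0.036,0]
    - [1,-0.002,0.0018,-0.036,0]
    - [1,-0.002,0.0018,-0.036,0]

```text
time: 15.95
position: [0.5432, 0.3323, 0.0039]
orientation: [180.0, 0.1, -154.8]
force: [0.3, 0.3, 4.9]
opening: 0.0326
finger_force: 62.6
```

servo_tool:
  deltas:
    - [1,0,0,0.02,0]
    - [1,0,0,0.05,0]
    - [1,0,-0.02,0.085,-0.04]
    - [1,-0.01,-0.05,0.115,-0.09]
    - [1,-0.02,-0.085,0.14,-0.14]
    - [1,-0.03,-0.12,0.15,-0.19]
    - [1,-0.04,-0.155,0.15,-0.24]
    - [1,-0.05,-0.19,0.15,-0.29]
    - [1,-0.06,-0.225,0.15,-0.34]
    - [1,-0.07,-0.26,0.15,-0.39]
    - [1,-0.08,-0.295,0.15,-0.447]
    - [1,-0.09,-0.33,0.15,-0.447]

```text
time: 16.95
position: [0.4509, 0.0004, 0.1524]
orientation: [180.0, -0.0, 179.5]
force: [1.7, -0.2, -0.2]
opening: 0.0326
finger_force: 62.1
```

servo_tool:
  deltas:
    - [1,-0.01,-0.04,0,0]
    - [1,-0.02,-0.08,0,0]
    - [1,-0.03,-0.12,0,0]
    - [1,-0.03,-0.16,0,0]
    - [1,-0.03,-0.19,0,0]
    - [1,-0.03,-0.2,0,0]
    - [1,-0.03,-0.2,0,0]
    - [1,-0.03,-0.2,0,0]

```text
time: 17.62
position: [0.4218, -0.1978, 0.1523]
orientation: [179.9, -0.1, 179.5]
force: [0.5, 0.9, -0.5]
opening: 0.0325
finger_force: 62.1
```

Run:
```python
from h import *
p,d,c=look("w8"); W=heights(p,d,c); hsv=cv2.cvtColor(p,cv2.COLOR_BGR2HSV); m=(hsv[...,1]<70)
v,u=np.mgrid[:384,:512]; X=ray(c,np.c_[u.ravel(),v.ravel()],.005).reshape(384,512,2)
x,y=482,-199
G=m&(np.abs(X[...,0]-x/1e3)<.041)&(np.abs(X[...,1]-y/1e3)<.034)&(np.abs(W[...,2])<.02)
_,l,st,_=cv2.connectedComponentsWithStats(G.astype(np.uint8)); g=np.isin(l,np.nonzero(st[:,4]>100)[0])&G
print("felt",rect(np.c_[X[g],np.zeros(g.sum())]))
near(W,.49,-.1,.012,.03,.045); near(W,.485,-.305,.012,.03,.045)
```

```text
17.6167 [ 0.4218 -0.1978  0.1523] [ 1.79933552e+02 -6.65115069e-02  1.79537214e+02]
felt [ 446.8 -198.3   56.7    1.1   89.5    0.   116. ]
[ 331  217   43   51 1551] [ 489.4  -99.6   38.1   56.8   88.7   20.5 1551. ] [ 0.482  -0.1002]
[ 119  209   51   62 2296] [ 484.6 -305.1   45.3   67.4   82.9   23.4 2296. ] [ 0.4753 -0.3029]
```

View pics/w8.png

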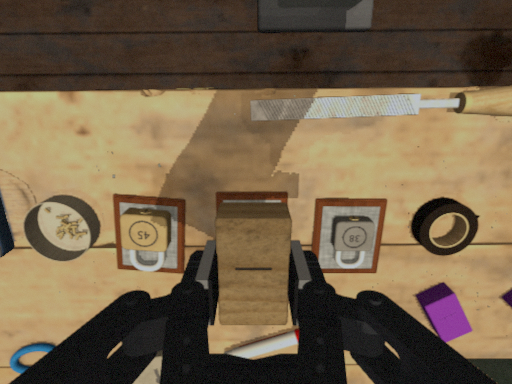

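servo_tool:
  deltas:
    - [1,0.03,0,-0.01,0]
    - [1,0.055,-0.001,-0.035,0]
    - [1,0.06,-0.001,-0.065,0]
    - [1,0.06,-0.001,-0.095,0]
    - [1,0.06,-0.001,-0.115,0]
    - [1,0.06,-0.001,-0.12,0]
    - [1,0.06,-0.001,-0.12,0]
    - [1,0.06,-0.001,-0.12,0]

```text
time: 18.33
position: [0.4832, -0.1981, 0.0335]
orientation: [180.0, 0.1, 179.7]
force: [-0.4, -0.5, -0.8]
opening: 0.0323
finger_force: 62.1
```

servo_tool:
  deltas:
    - [1,-0.0012,-0.0006,-0.012,0]
    - [1,-0.0012,-0.0006,-0.019,0]
    - [1,-0.0012,-0.0006,-0.023,0]
    - [1,-0.0012,-0.0006,-0.024,0]
    - [1,-0.0012,-0.0006,-0.024,0]
    - [1,-0.0012,-0.0006,-0.024,0]

```text
time: 18.83
position: [0.4816, -0.1999, 0.0094]
orientation: [-180.0, 0.1, 179.6]
force: [0.2, -0.1, 0.0]
opening: 0.0332
finger_force: 62.1
```

servo_tool:
  deltas:
    - [1,0.0003,0.001,-0.0005,0]
    - [1,0.0003,0.001,-0.0005,0]
    - [1,0.0003,0.001,-0.0005,0]
    - [-0.3,0.0003,0.001,-0.0005,0]
    - [-0.3,0.0003,0.001,-0.0005,0]
    - [-0.3,0.0003,0.001,-0.0005,0]
    - [-0.3,0.0003,0.001,0.01,0]
    - [-0.3,0.0003,0.001,0.03,0]
    - [-0.3,0.0003,0.001,0.06,0]
    - [-0.3,-0.02,0.01,0.095,0]
    - [-0.3,-0.04,0.02,0.13,0]
    - [-1,-0.055,0.02,0.14,0]

```text
time: 19.83
position: [0.4279, -0.1796, 0.1539]
orientation: [-180.0, 0.4, 179.7]
force: [1.4, -0.5, -0.2]
opening: 0.0662
finger_force: 0.0
```

Run:
```python
from h import *
p,d,c=look("w9"); W=heights(p,d,c); hsv=cv2.cvtColor(p,cv2.COLOR_BGR2HSV); m=(hsv[...,1]<70)
v,u=np.mgrid[:384,:512]; X=ray(c,np.c_[u.ravel(),v.ravel()],.005).reshape(384,512,2)
x,y=482,-199
G=m&(np.abs(X[...,0]-x/1e3)<.041)&(np.abs(X[...,1]-y/1e3)<.034)&(np.abs(W[...,2])<.015)
_,l,st,_=cv2.connectedComponentsWithStats(G.astype(np.uint8)); g=np.isin(l,np.nonzero(st[:,4]>50)[0])&G
print("felt",rect(np.c_[X[g],np.zeros(g.sum())]))
near(W,.482,-.199,.02,.04,.045)
```

```text
19.8333 [ 0.4279 -0.1796  0.1539] [-179.96360779    0.44937123  179.69147437]
felt [ 479.7 -199.5   57.8   72.    89.7    0.  1630. ]
[ 215  205   36   57 1978] [ 482.2 -198.7   33.6   58.3   89.5   26.8 1978. ] [ 0.4802 -0.1983]
```

servo_tool:
  deltas:
    - [-1,0,0,0,0]
    - [-1,0,0,0,0]
    - [-1,0,0,0,0]

```text
time: 20.13
position: [0.4262, -0.1794, 0.148]
orientation: [180.0, -0.1, 179.6]
force: [0.6, -0.7, -0.5]
opening: 0.0853
finger_force: 0.0
```

Run:
```python
from h import *
p,d,c=look("w10"); W=heights(p,d,c); hsv=cv2.cvtColor(p,cv2.COLOR_BGR2HSV); m=(hsv[...,1]<70)
v,u=np.mgrid[:384,:512]; X=ray(c,np.c_[u.ravel(),v.ravel()],.005).reshape(384,512,2)
x,y=482,-199
G=m&(np.abs(X[...,0]-x/1e3)<.041)&(np.abs(X[...,1]-y/1e3)<.034)&(np.abs(W[...,2])<.015)
_,l,st,_=cv2.connectedComponentsWithStats(G.astype(np.uint8)); g=np.isin(l,np.nonzero(st[:,4]>50)[0])&G
print("felt",rect(np.c_[X[g],np.zeros(g.sum())]))
near(W,.482,-.199,.02,.04,.045)
cv2.imwrite("pics/w10c.png",cv2.resize(p[160:300,80:400],(800,350),interpolation=cv2.INTER_CUBIC))
```

```text
20.1333 [ 0.4262 -0.1794  0.148 ] [ 1.79986396e+02 -7.27062493e-02  1.79629767e+02]
felt [ 481.4 -199.2   57.5   71.2   89.6    0.  1658. ]
[ 214  210   37   58 2046] [ 482.1 -198.6   33.8   58.2   89.4   26.9 2046. ] [ 0.48   -0.1982]
```

View pics/w10c.png

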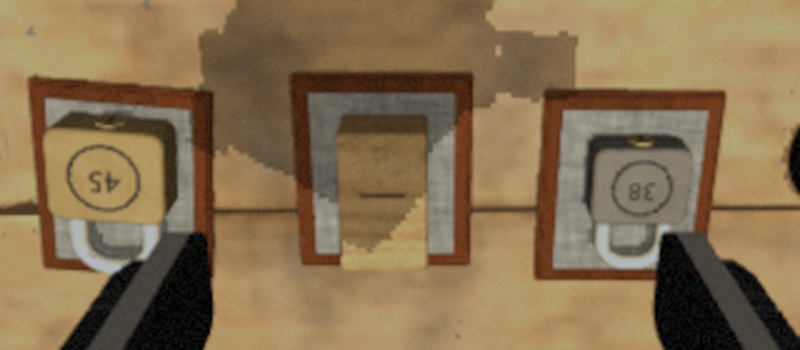

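The block is centred on the middle pad (382,190 in the crop) within about 1 mm. Small padlock next.

servo_tool:
  deltas:
    - [-1,0,0.03,0,0]
    - [-1,0,0.065,0,0]
    - [-1,0,0.105,0,0]
    - [-1,0,0.145,0,-0.03]
    - [-1,0,0.185,0,-0.06]
    - [-1,0,0.225,0,-0.086]
    - [-1,0,0.265,0,-0.086]
    - [-1,0,0.305,-0.01,-0.086]
    - [-1,0,0.335,-0.03,-0.086]
    - [-1,0,0.355,-0.04,-0.086]
    - [-1,0.002,0.358,-0.04,-0.086]
    - [-1,0.002,0.358,-0.04,-0.086]

```text
time: 21.18
position: [0.4275, 0.1793, 0.1071]
orientation: [-179.9, -0.2, 174.9]
force: [0.0, -0.6, 0.0]
opening: 0.0854
finger_force: 0.0
```

servo_tool:
  deltas:
    - [-1,0,0,0,0]
    - [-1,0,0,0,0]

```text
time: 21.35
position: [0.429, 0.1763, 0.109]
orientation: [-179.9, 0.0, 174.5]
force: [-0.1, -0.5, -0.1]
opening: 0.0849
finger_force: 0.0
```

Run:
```python
from h import *
p,d,c=look("w11"); W=heights(p,d,c)
near(W,.436,.178,.004,.02,.05)
```

```text
21.35 [0.429  0.1763 0.109 ] [-1.79949054e+02  3.08425160e-02  1.74502951e+02]
[ 236  173   37   52 1389] [ 436.3  177.5   29.4   44.9   85.5   12.2 1389. ] [0.4311 0.1782]
```

Grasp point is about (0.4278, 0.1782), and the yaw is right.

servo_tool:
  deltas:
    - [-0.4,-0.001,0.0015,-0.03,0]
    - [-0.4,-0.001,0.0015,-0.055,0]
    - [-0.4,-0.001,0.0015,-0.075,0]
    - [-0.4,-0.001,0.0015,-0.08,0]
    - [-0.4,-0.001,0.0015,-0.08,0]
    - [-0.4,-0.001,0.0015,-0.08,0]

```text
time: 21.9
position: [0.4281, 0.1792, 0.0297]
orientation: [180.0, 0.1, 174.6]
force: [-0.4, -0.5, -0.2]
opening: 0.0598
finger_force: 0.0
```

servo_tool:
  deltas:
    - [-0.4,0,-0.001,-0.012,0]
    - [-0.4,0,-0.001,-0.02,0]
    - [-0.4,0,-0.001,-0.026,0]
    - [-0.4,0,-0.001,-0.0275,0]
    - [-0.4,0,-0.001,-0.0275,0]
    - [1,0,-0.001,-0.0275,0]
    - [1,0,-0.001,-0.0275,0]
    - [1,0,-0.001,-0.0275,0]
    - [1,0,-0.001,-0.0275,0]
    - [1,0,-0.001,-0.0275,0]
    - [1,0,-0.001,-0.0275,0]

```text
time: 22.82
position: [0.4277, 0.1789, 0.002]
orientation: [180.0, 0.1, 174.7]
force: [-0.7, 0.6, 6.1]
opening: 0.0285
finger_force: 59.8
```

servo_tool:
  deltas:
    - [1,0,0,0.02,0]
    - [1,0,0,0.05,0]
    - [1,0,-0.02,0.08,0]
    - [1,0,-0.05,0.1,0.03]
    - [1,0.01,-0.085,0.1,0.06]
    - [1,0.02,-0.125,0.1,0.082]
    - [1,0.03,-0.165,0.1,0.082]
    - [1,0.04,-0.205,0.1,0.082]
    - [1,0.046,-0.245,0.1,0.082]
    - [1,0.046,-0.285,0.1,0.082]
    - [1,0.046,-0.32,0.1,0.082]
    - [1,0.046,-0.35,0.1,0.082]

```text
time: 23.82
position: [0.4723, -0.1746, 0.1011]
orientation: [-179.9, -0.0, 179.2]
force: [0.4, 0.0, -0.8]
opening: 0.0285
finger_force: 59.6
```

servo_tool:
  deltas:
    - [1,0,-0.018,0,0]
    - [1,0,-0.0275,0,0]
    - [1,0,-0.0275,-0.02,0]
    - [1,0,-0.0275,-0.035,0]
    - [1,0,-0.0275,-0.045,0]
    - [1,0,-0.0275,-0.045,0]
    - [1,0,-0.0275,-0.045,0]

```text
time: 24.4
position: [0.4729, -0.1976, 0.0558]
orientation: [179.9, -0.1, 179.5]
force: [0.2, -0.7, -1.4]
opening: 0.0284
finger_force: 59.5
```

servo_tool:
  deltas:
    - [1,0.0005,-0.001,-0.01,0]
    - [1,0.0005,-0.001,-0.018,0]
    - [1,0.0005,-0.001,-0.023,0]
    - [1,0.0005,-0.001,-0.025,0]
    - [1,0.0005,-0.001,-0.025,0]
    - [1,0.0005,-0.001,-0.025,0]

```text
time: 24.9
position: [0.4736, -0.1998, 0.0313]
orientation: [-180.0, -0.0, 179.4]
force: [-0.3, 0.7, -0.7]
opening: 0.028
finger_force: 59.5
```

Lower by 1.5 mm, shift y by +1 mm, release gently and lift.

servo_tool:
  deltas:
    - [1,0,0.001,-0.0015,0]
    - [1,0,0.001,-0.0018,0]
    - [1,0,0.001,-0.0018,0]

```text
time: 25.15
position: [0.4737, -0.1987, 0.0296]
orientation: [180.0, 0.0, 179.4]
force: [0.5, 0.2, -1.4]
opening: 0.0281
finger_force: 59.5
```

servo_tool:
  deltas:
    - [0.1,0,0,0,0]
    - [-0.1,0,0,0,0]
    - [-0.2,0,0,0,0]
    - [-0.2,0,0,0,0]
    - [-0.2,0,0,0.01,0]
    - [-0.2,0,0,0.03,0]
    - [-0.2,0,0,0.06,0]
    - [-0.2,-0.02,0.01,0.09,0]
    - [-0.2,-0.04,0.02,0.115,0]
    - [-1,-0.045,0.02,0.12,0]
    - [-1,-0.045,0.02,0.12,0]
    - [-1,-0.045,0.02,0.12,0]

```text
time: 26.15
position: [0.429, -0.1789, 0.1498]
orientation: [-180.0, 0.1, 179.4]
force: [0.0, 0.5, 0.6]
opening: 0.0839
finger_force: 0.0
```

Run:
```python
from h import *
p,d,c=look("w12"); W=heights(p,d,c)
print("small");near(W,.482,-.199,.0335,.05,.045)
print("block");near(W,.482,-.199,.02,.03,.045)
print("steel");near(W,.489,-.1,.012,.03,.045)
print("brass");near(W,.485,-.305,.012,.03,.043)
cv2.imwrite("pics/w12c.png",cv2.resize(p[140:320,60:440],(800,379),interpolation=cv2.INTER_CUBIC))
```

```text
26.15 [ 0.429  -0.1789  0.1498] [-1.79997291e+02  9.56842847e-02  1.79378987e+02]
small
[ 215  220   33   44 1057] [ 483.1 -198.6   29.3   45.    88.9   39.2 1057. ] [ 0.4775 -0.1982]
block
[214 206  37  58 666] [ 482.  -198.4   58.3   33.8    0.9   26.6  666. ] [ 0.4683 -0.1946]
steel
[ 314  210   42   53 1563] [ 489.6  -99.4   38.1   56.4   89.4   20.5 1563. ] [ 0.4818 -0.1002]
brass
[  97  203   52   63 2368] [ 484.9 -305.    45.8   67.4   84.9   23.4 2368. ] [ 0.475  -0.3026]
```

View pics/w12c.png

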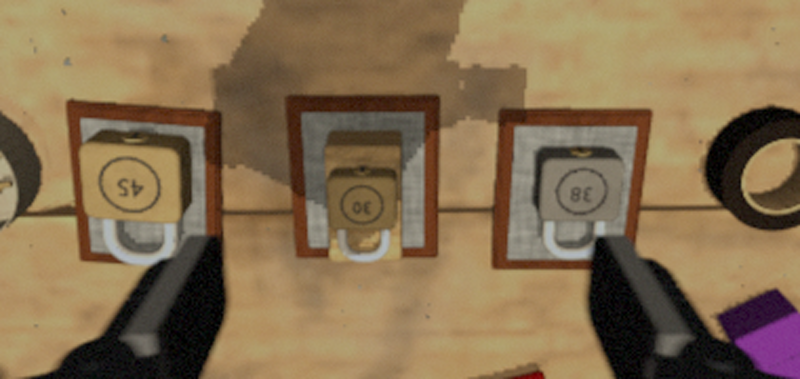

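All pieces sit within about 1 mm of centre: brass at (135,180) by the tin, small lock on the block at (362,205), steel at (580,190). Nothing is touching the robot.

```bash
python3 -c "
from plant import ctrl
print(ctrl.hand_in())"
```

```text
the job is handed in; nothing more can be done
None
```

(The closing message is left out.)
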